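Clear and pop the fuse hatch

ROBOT

A 7-joint arm with a two-finger parallel gripper is mounted at the origin on a cart in front of the work surface, level with it; the furniture and walls round the work are solid. World frame = base frame: x ahead of the robot, y to its left, z up, the work surface at z = 0. Lengths are in m, angles in rad, forces in N, time in s.
With the tool pointing down it reaches from about 0.425 to 0.925 m from the base axis. Payload 6.8 kg.
Tool frame: the origin (TCP) lies midway between the tips of the shut fingers; the grasp point (between the pads) lies 19 mm behind it; z points along the fingers, y is the line along which they close (so a half turn about z gives the same grasp; the last joint's range is limited). The gripper opens to 85 mm and grips with 20 to 120 N. Pads are 22 mm wide; open, the fingers measure 114 mm over their backs; the gripper's body (76 mm by 85 mm) begins 54 mm behind the grasp point. The pads swing forward as they close: fully open they stand 13 mm farther back than shut.
Start: joints at [1.068, 0.477, 0.022, 1.555, -0.011, 1.109, -0.083], TCP at [0.26, -0.623, 0.231] pointing down, gripper open.
Joint ranges: [-2.96, 2.96], [-0.34, 2.1], [-1.41, 1.46], [0.24, 2.44], [-1.37, 4.51], [0.17, 1.92], [-2.96, 2.96]. Speed limits (rad/s): [2.39, 2.39, 3.14, 3.14, 3.14, 3.14, 3.14].

INTERFACE

Orientations are given as a unit quaternion [w, x, y, z].
In Python, from station import * gives the robot as it stands. The module is installed in compiled form; this text tells all that it offers.
- The arm moves only by the shell command python3 -m jog 'ROWS' [OPENING] [FORCE]. ROWS is JSON, a list of rows, each an object of numbers: "x", "y", "z": the shift along the tool's x, y, z in m; "ax", "ay", "az": the turn, a rotation vector about the tool's x, y, z in rad. In form: [{"x": .., "y": .., "z": .., "ax": .., "ay": .., "az": ..}, ...]. A call has 1 to 12 rows; each row is the pose to reach, as a shift and turn from the pose commanded when the call began, along the tool's axes at that moment; what a row does not reach only later rows make up. A row lasts 1/10 s, in which the tool goes at most 50 mm and 8.59 degrees, less where a joint would pass 70% of its speed; a pose out of reach is approached as far as the arm can. A call with a gripper value outside its range is refused whole. OPENING is the opening, from 0 (shut) to 1 (fully open), set as the call begins (- or left out, the last holds). The fingers move at their own pace and stop on an object; FORCE is the grip in N (left out, the last holds). Time passes only in rows, so rows that repeat a pose let the fingers close. It gives the time, the measured TCP pose, the force, the opening and the grip force at its end, in the units of the state.
- get_obs(): the state, without advancing time (a new reading comes with each control period).
- read_camera(name): name is "scene" or "side" or "wrist"; returns the picture (480x640x3 uint8, red, green, blue); there is no depth.
- camera_params(name): a dict with "K" (3x3 intrinsics, pixels), "origin" and "attitude" of the camera in the world. Camera axes: x right, y up, looking along -z (the intrinsics and any distortion apply to the point x, -y, -z); pixel columns grow to the right and rows downward; lengths in m; the calibration is good to about 2 mm. A picture is of the moment at which its call begins: read the wrist's pose just before it. camera_params takes no time and is no camera call; for the wrist camera it gives the pose at the moment of the call.
- hand_in(): hands the job in; it is judged then, once.
The state is a dict: "t": time; "q": joint angles; "joint_vel": joint speeds; "joint_torque": joint torques, N m; "eef_pos": TCP position; "tool_rot": TCP orientation; "contact_force": force on the tool from outside, world axes, zero at the start; "torque": the same for the moment, N m; "gripper_width": opening from 0.0 (shut) to 1.0 (fully open); "grasp_force": force on a finger pad.
Only numpy, scipy, OpenCV 4.12 (cv2) and the standard library are available. Lean on these libraries where they do the work, as an engineer would, in place of code of your own. Each camera call takes 0.05 s, during which the arm holds its last target. There are 200 camera calls.

TASK

The fuse hatch of the grey power box on the bench has to stand open, but a grease tin is parked on it. With closed fingers push the tin across onto the screwed-down cover beside the hatch, so that it stands upright on the cover and wholly off the hatch, never lifting or tipping it; then press the ribbed pad at the hatch's front edge once, right down to its stop, and let go so that the push-push latch pops the hatch open. Leave the hatch standing fully open (do not push it shut again), the tin on the cover and the other things where they are.

Things in the scene. Friction and masses are not known exactly. Their poses are not given: they have to be found in the camera images.
- power_box: Low grey metal box fixed to the bench, 180 (x) x 330 (y) x 70 mm high, flat top at z = 70. Origin: centre of its underside; +x away from its front (three round outlets), +y to the left seen from the front. Hatch: x -62 to +46, y -130 to -20 mm, hinged at the rear (2 mm knuckles). 33 mm strip right of it; in front a finger recess 25 mm wide, 16 mm deep. Left of it the fixed cover, flush, gap under 2 mm
- cover_mid (a point): Centre of the fixed cover (a screw in each corner), on its upper surface, x 0, y +75, z 70 mm in the box's frame; the cover spans x -90 to +90, y -18 to +165 mm there; axes as the box's
- hatch_pad (a point): Middle of the pad of three short ribs (32 mm long, 14 mm over all, 1 mm proud) at the middle of the hatch's front edge, on the hatch's upper surface (x -48, y -75, z 70 mm in the box's frame while shut); the place to press, straight down. It moves with the hatch; the hatch's front edge is 14 mm in front of it
- fuse_hatch (a joint): Hatch hinge, rad: 0 latched flush, negative pressed in, positive open. Hinge line 98 mm behind the pad. A slow press at the pad takes about 3 N, stop at -0.094 (9 mm down at the pad). Pressed past -0.075 (7 mm) and let go, the latch frees it and a spring swings it up in about 1.5 s to its stop at 1.2, where it stays. A second press to the stop latches it shut again
- latch_pin (a joint): Sideways position in m of the small hidden pin of the latch below the hatch: 0 while latched, about -0.008 when a press has released it, +0.003 to +0.008 once the hatch has popped; it goes beyond +0.0085 only if the open hatch is pushed shut again
- grease_tin: Round yellow tin with a white lid, 70 mm in diameter, 46 mm high, 0.1 to 0.2 kg; stands upright on the hatch at the start. Origin: centre of its underside; z up
- screw_jar: Bystander: white jar with a red lid, 63 mm in diameter, 87 mm high, stands on the bench behind the box. Origin: centre of its underside
- wood_block: Bystander: dark wooden block 50 x 75 x 51 mm on the bench left of the box. Origin: centre of its underside
- brass_elbow: Bystander: brass pipe elbow 62 x 47 x 26 mm on the bench in front of the box. Origin: centre of its underside
Not all that is in view belongs to the job. Leave any blue or purple look-alike of the grease_tin alone.

How it is judged:
By the outcome, as a careful person would: the job done as asked, in the order asked, and still so for the second after the job is handed in, with the robot touching nothing.
It also fails if it takes over 51 s, if anything falls off the work surface, if the arm or the gripper's body presses on something with over 40 N, if the wrist force passes 120 N, or if a joint passes its speed limit or range.

## Working session

There is one attempt and no reset: what is moved stays moved. The work goes in short steps, Python scripts to look and compute and a shell command to move; the robot and the scene stay as the last step left them, time stands still between calls to the robot, and variables do not carry over. Pictures are saved under pics/ and viewed, at most 10 in all, crops included, and the job is handed in when it is done.

```bash
mkdir -p pics; cat > h.py <<'E'
from station import *
import numpy as np, cv2
from scipy.spatial.transform import Rotation as R
def cam(n):
    p=camera_params(n); return p
def rot(p):
    a=np.array(p["attitude"],float)
    return a if a.shape==(3,3) else R.from_quat(a[[1,2,3,0]]).as_matrix()
def dist(p):
    for k in p:
        if 'dist' in k.lower(): return np.array(p[k],float)
    return None
def px2z(p,u,v,z):
    n=cv2.undistortPoints(np.array([[[u,v]]],float),np.array(p["K"],float),dist(p))[0,0]
    d=rot(p)@np.array([n[0],-n[1],-1]); o=np.array(p["origin"]); return o+d*(z-o[2])/d[2]
def proj(p,X):
    c=rot(p).T@(np.array(X,float)-p["origin"]); c=c*[1,-1,-1]
    return cv2.projectPoints(c.reshape(1,1,3),np.zeros(3),np.zeros(3),np.array(p["K"],float),dist(p))[0].ravel()
E
python3 - <<'E'
from h import *
print(get_obs())
for n in("scene","side"):
    print(n,camera_params(n)); cv2.imwrite(f"pics/{n}0.png",read_camera(n)[:,:,::-1])
E
```

```text
{'t': 0.0, 'q': array([ 1.06790584,  0.47781455,  0.0223198 ,  1.55646778, -0.01148359,
        1.10928187, -0.083105  ]), 'joint_vel': array([ 0.0003103 ,  0.00073306,  0.00022707,  0.00020422,  0.00068392,
       -0.00027702,  0.00031224]), 'joint_torque': array([-6.05722598e-04, -5.96462131e+01,  1.60788640e+00, -2.81199753e+01,
        1.25403993e-02,  9.31255810e-03, -3.09694235e-05]), 'eef_pos': array([ 0.25937821, -0.62252922,  0.23030875]), 'tool_rot': array([-8.87092595e-04,  9.80576255e-01,  1.96136073e-01, -2.50474710e-04]), 'contact_force': array([ 1.0983309 , -0.96613918, -0.3810855 ]), 'torque': array([ 0.01134926,  0.04475679, -0.00952465]), 'grasp_force': 0.0, 'gripper_width': 1.002184411943894}
scene {'K': array([[508.67362661,   0.        , 312.52822421],
       [  0.        , 508.67362661, 236.61484832],
       [  0.        ,   0.        ,   1.        ]]), 'origin': array([-0.05994041,  0.65578416,  0.61270817]), 'attitude': array([-0.34996373, -0.1986979 ,  0.43465006,  0.80568223])}
side {'K': array([[482.61736585,   0.        , 322.27244901],
       [  0.        , 482.61736585, 239.6618632 ],
       [  0.        ,   0.        ,   1.        ]]), 'origin': array([ 0.5130797 , -0.88528223,  0.58605148]), 'attitude': array([ 0.8570325 ,  0.51451256, -0.02311602, -0.01541992])}
```

View pics/scene0.png

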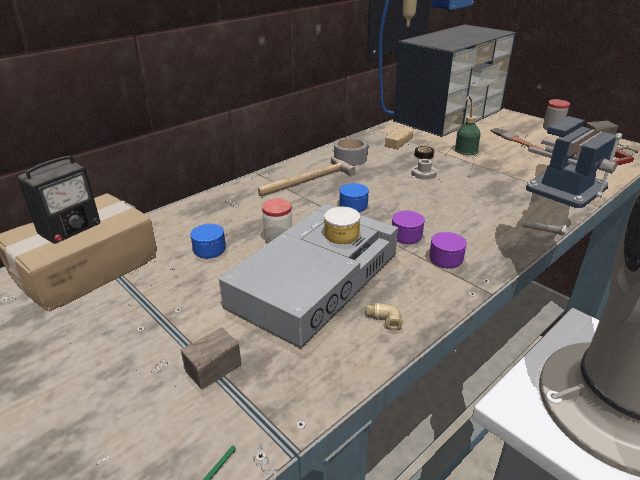

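View pics/side0.png

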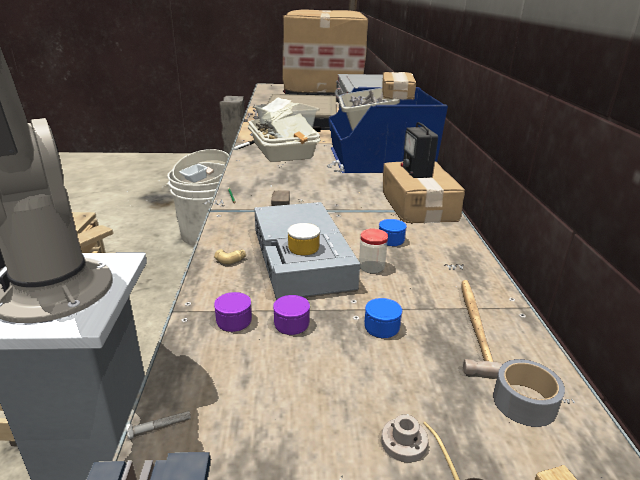

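The scene view shows the box at about (310,270) with the tin at (342,225) on the hatch. The side view shows the tin at (304,238) and the box's top from (255,208) to (357,270). I'll enlarge both.

```bash
python3 - <<'E'
import cv2
a=cv2.imread("pics/scene0.png")[195:345,210:410]; cv2.imwrite("pics/sc.png",cv2.resize(a,None,fx=4,fy=4,interpolation=cv2.INTER_CUBIC))
a=cv2.imread("pics/side0.png")[195:305,240:380]; cv2.imwrite("pics/sd.png",cv2.resize(a,None,fx=5,fy=5,interpolation=cv2.INTER_CUBIC))
E
```

```text
(no output)
```

View pics/sc.png

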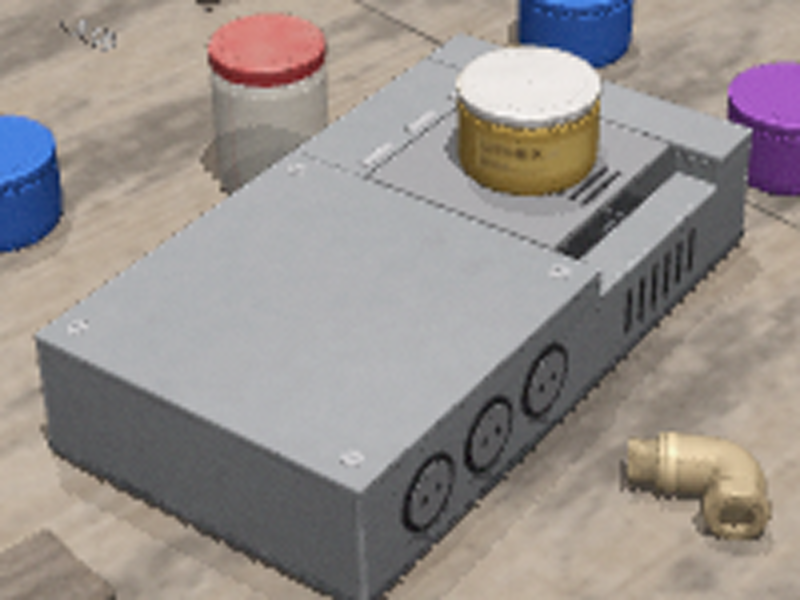

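View pics/sd.png

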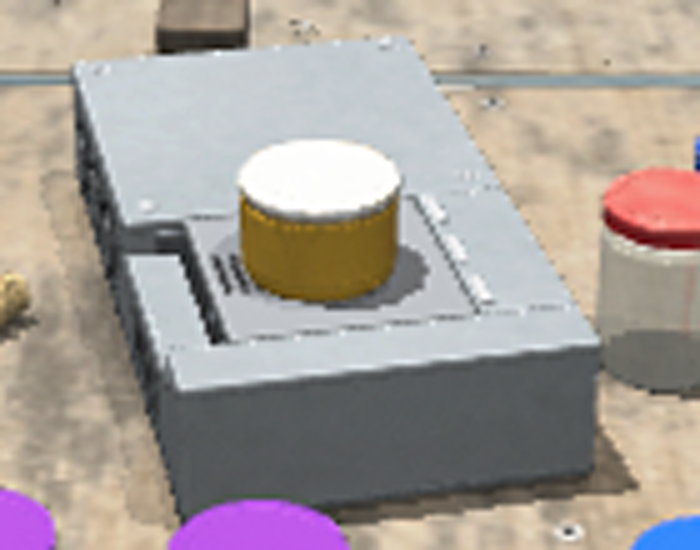

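In the scene crop the box-top corners are FL (360,490), RL (38,338), RR (450,35) and FR (748,130), with the lid centre at (528,86). In the side crop they are FL (75,65), RL (408,40), RR (600,348) and FR (178,390), with the lid centre at (320,178).

```bash
python3 - <<'E'
from h import *
from scipy.optimize import least_squares
L=np.array([[-90,165],[90,165],[90,-165],[-90,-165]])/1000.
S=dict(scene=([(360,490),(38,338),(450,35),(748,130)],(528,86),4,(210,195)),side=([(75,65),(408,40),(600,348),(178,390)],(320,178),5,(240,195)))
obs=[];
for n,(c,l,f,o) in S.items():
    p=camera_params(n); g=lambda a:np.array(a)/f+o
    W=[px2z(p,*g(a),.07)[:2] for a in c]; print(n,np.round(W,4).tolist(),"lid",px2z(p,*g(l),.116)[:2])
    print(" sides",[round(float(np.linalg.norm(W[i]-W[i-3])),4) for i in range(4)])
    obs+=[(L[i],W[i]) for i in range(4)]
def res(t): return np.concatenate([R.from_euler('z',t[2]).as_matrix()[:2,:2]@a+t[:2]-b for a,b in obs])
s=least_squares(res,[.55,0,0]); print(s.x,np.degrees(s.x[2]),np.round(s.fun,4))
for b in [(0,.075),(-.048,-.075),(-.0,-.13)]: print(b,R.from_euler('z',s.x[2]).as_matrix()[:2,:2]@np.array(b)+s.x[:2])
o=get_obs(); q=o['tool_rot']; print(R.from_quat(q[[1,2,3,0]]).as_matrix().round(4))
E
```

```text
scene [[0.4046, 0.268], [0.5751, 0.3052], [0.646, -0.0099], [0.4708, -0.0501]] lid [0.52403952 0.05410465]
 sides [0.1746, 0.3229, 0.1797, 0.325]
side [[0.4092, 0.2578], [0.5827, 0.2905], [0.6472, -0.0276], [0.4731, -0.0585]] lid [0.53145121 0.03855807]
 sides [0.1765, 0.3246, 0.1768, 0.3227]
[0.52609836 0.12193118 0.20509406] 11.751024202146265 [-0.0002 -0.0029  0.0055 -0.0034  0.0018 -0.0114  0.0008 -0.0078 -0.0048
  0.0073 -0.0021  0.0113  0.0006  0.0063 -0.0015  0.0005]
(0, 0.075) [0.51082392 0.19535931]
(-0.048, -0.075) [0.4943788  0.03872739]
(-0.0, -0.13) [ 0.55257406 -0.00534426]
[[ 9.231e-01  3.846e-01 -8.000e-04]
 [ 3.846e-01 -9.231e-01  1.400e-03]
 [-2.000e-04 -1.600e-03 -1.000e+00]]
```

```bash
cat > fit.py <<'E'
from h import *
from scipy.optimize import least_squares
L=np.array([[-90,165,0],[90,165,0],[90,-165,0],[-90,-165,0],])/1000.
S=dict(scene=([(360,490),(38,338),(450,35),(748,130)],(528,86),4,(210,195)),side=([(75,65),(408,40),(600,348),(178,390)],(320,178),5,(240,195)))
P={n:camera_params(n) for n in S}
def X(t,a): return R.from_euler('z',t[3]).apply(a)+t[:3]
def res(t):
    r=[]
    for n,(c,l,f,o) in S.items():
        for a,c_ in zip(L,c): r.append(proj(P[n],X(t,a))-(np.array(c_)/f+o))
    return np.concatenate(r)
s=least_squares(res,[.526,.122,.07,.2]); print(s.x,np.round(s.fun,1))
def rl(t): return np.concatenate([proj(P[n],t)-(np.array(l)/f+o) for n,(c,l,f,o) in S.items()])
l=least_squares(rl,[.53,.045,.116]); print("lid",l.x,l.fun)
print("tin in box",R.from_euler('z',-s.x[3]).apply(l.x-s.x[:3]))
for b in [(0,.075,0),(-.048,-.075,0),(0,-.13,0)]: print(b,X(s.x,b))
E
python3 fit.py
```

```text
[0.528397   0.12382957 0.06596155 0.20748189] [-0.1  1.  -1.4 -0.3  1.7 -0.5  0.4 -0.1 -0.8  0.  -0.4 -0.6  0.9 -0.5
  0.7  1.1]
lid [0.53102207 0.04758724 0.11083797] [-0.24034938 -0.22184262 -0.28253118  0.23402702]
tin in box [-0.01313688 -0.07514789  0.04487642]
(0, 0.075, 0) [0.51294727 0.19722102 0.06596155]
(-0.048, -0.075, 0) [0.49687621 0.04055028 0.06596155]
(0, -0.13, 0) [ 0.55517654 -0.00338229  0.06596155]
```

```bash
cat > go.py <<'E'
# usage: go.py bx by z(world) -> shift in tool axes to reach box-frame xy, and yaw error
import sys
from h import *
B=np.array([.5284,.1238]); YAW=.2075
M=R.from_euler('z',YAW).as_matrix()[:2,:2]
o=get_obs(); q=o['tool_rot']; T=R.from_quat(q[[1,2,3,0]]).as_matrix(); e=o['eef_pos']
print("t",o['t'],"tcp box",(M.T@(e[:2]-B)).round(4),"z",e[2].round(4),"az needed",round(float(np.arctan2(T[1,0],T[0,0])-YAW),4),"F",np.round(o['contact_force'],1))
a=list(map(float,sys.argv[1:]))
for i in range(0,len(a),3):
    w=np.r_[M@np.array(a[i:i+2])+B,a[i+2]]; print(a[i:i+3],"world",w.round(4),"shift",(T.T@(w-e)).round(4))
E
python3 go.py -.013 -.16 .25 -.013 -.16 .1
```

```text
t 0.1 tcp box [-0.417 -0.675] z 0.2304 az needed 0.1873 F [-0.8 -0.8 -0.6]
[-0.013, -0.16, 0.25] world [ 0.5486 -0.0354  0.25  ] shift [ 0.4928 -0.4308 -0.019 ]
[-0.013, -0.16, 0.1] world [ 0.5486 -0.0354  0.1   ] shift [ 0.4929 -0.4305  0.131 ]
```

```bash
python3 -m jog '[{"z":-0.04,"az":0.05},{"x":0.04,"y":-0.035,"z":-0.05,"az":0.1},{"x":0.08,"y":-0.07,"z":-0.05,"az":0.187},{"x":0.12,"y":-0.105,"z":-0.05,"az":0.187},{"x":0.16,"y":-0.14,"z":-0.05,"az":0.187},{"x":0.2,"y":-0.175,"z":-0.05,"az":0.187},{"x":0.24,"y":-0.21,"z":-0.05,"az":0.187},{"x":0.28,"y":-0.245,"z":-0.05,"az":0.187},{"x":0.32,"y":-0.28,"z":-0.05,"az":0.187},{"x":0.36,"y":-0.315,"z":-0.04,"az":0.187},{"x":0.4,"y":-0.35,"z":-0.03,"az":0.187},{"x":0.43,"y":-0.376,"z":-0.02,"az":0.187}]' 0
python3 go.py -.013 -.16 .20
```

```text
t 0.1 tcp box [-0.417 -0.675] z 0.2304 az needed 0.1873 F [-0.8 -0.8 -0.6]
[-0.013, -0.16, 0.2] world [ 0.5486 -0.0354  0.2   ] shift [ 0.4929 -0.4307  0.031 ]validation failed for argument at $[0]...
```

```bash
python3 -m jog '[{"x":0,"y":0,"z":-0.04,"ax":0,"ay":0,"az":0.05},{"x":0.04,"y":-0.035,"z":-0.05,"ax":0,"ay":0,"az":0.1},{"x":0.08,"y":-0.07,"z":-0.05,"ax":0,"ay":0,"az":0.187},{"x":0.12,"y":-0.105,"z":-0.05,"ax":0,"ay":0,"az":0.187},{"x":0.16,"y":-0.14,"z":-0.05,"ax":0,"ay":0,"az":0.187},{"x":0.2,"y":-0.175,"z":-0.05,"ax":0,"ay":0,"az":0.187},{"x":0.24,"y":-0.21,"z":-0.05,"ax":0,"ay":0,"az":0.187},{"x":0.28,"y":-0.245,"z":-0.05,"ax":0,"ay":0,"az":0.187},{"x":0.32,"y":-0.28,"z":-0.05,"ax":0,"ay":0,"az":0.187},{"x":0.36,"y":-0.315,"z":-0.04,"ax":0,"ay":0,"az":0.187},{"x":0.4,"y":-0.35,"z":-0.03,"ax":0,"ay":0,"az":0.187},{"x":0.43,"y":-0.376,"z":-0.02,"ax":0,"ay":0,"az":0.187}]' 0
python3 go.py -.013 -.16 .20
```

```text
t: 1.3
eef_pos: [0.5018, -0.1305, 0.2565]
tool_rot: [0.0, 0.995, 0.104, 0.0]
contact_force: [1.0, -1.1, 0.9]
gripper_width: -0.001
grasp_force: 0.0
t 1.3 tcp box [-0.0785 -0.2434] z 0.2565 az needed 0.0001 F [ 1.  -1.1  0.9]
[-0.013, -0.16, 0.2] world [ 0.5486 -0.0354  0.2   ] shift [ 0.0654 -0.0834  0.0565]
```

```bash
python3 -m jog '[{"x":0.03,"y":-0.04,"z":0.02,"ax":0,"ay":0,"az":0},{"x":0.065,"y":-0.083,"z":0.04,"ax":0,"ay":0,"az":0},{"x":0.065,"y":-0.083,"z":0.056,"ax":0,"ay":0,"az":0},{"x":0.065,"y":-0.083,"z":0.056,"ax":0,"ay":0,"az":0}]'
python3 go.py -.013 -.16 .085
python3 - <<'E'
from h import *
p=camera_params("wrist"); print(p)
cv2.imwrite("pics/w1.png",read_camera("wrist")[:,:,::-1])
for b in [(-.013,-.075,.046),(-.048,-.075,0),(-.09,-.165,0),(.09,-.165,0),(-.062,-.13,0),(.046,-.13,0)]:
    X=R.from_euler('z',.2075).apply(b)+[.5284,.1238,.07]; print(b,proj(p,X).round(1))
E
```

```text
t: 1.7
eef_pos: [0.5463, -0.0346, 0.1975]
tool_rot: [-0.001, 0.994, 0.106, -0.003]
contact_force: [-0.5, -1.2, 0.1]
gripper_width: 0.001
grasp_force: 0.0
t 1.7 tcp box [-0.0151 -0.1587] z 0.1975 az needed 0.0054 F [-0.5 -1.2  0.1]
[-0.013, -0.16, 0.085] world [ 0.5486 -0.0354  0.085 ] shift [0.0026 0.0015 0.1125]
{'K': array([[336.42177465,   0.        , 322.10265459],
       [  0.        , 336.42177465, 243.95352133],
       [  0.        ,   0.        ,   1.        ]]), 'origin': array([ 0.618164  , -0.02028529,  0.34136746]), 'attitude': array([ 0.76960561, -0.11418912,  0.09417585, -0.62112717])}
(-0.013, -0.075, 0.046) [202.4 246.2]
(-0.048, -0.075, 0) [224.7 268.9]
(-0.09, -0.165, 0) [328.4 313.1]
(0.09, -0.165, 0) [330.9  96.2]
(-0.062, -0.13, 0) [288.8 284.2]
(0.046, -0.13, 0) [285.4 157. ]
```

View pics/w1.png

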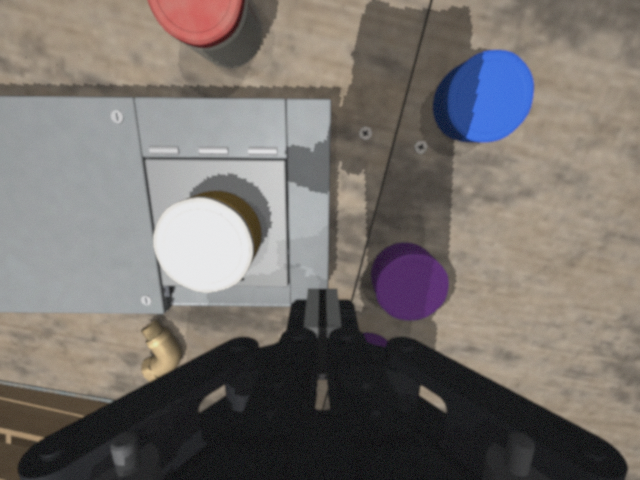

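The lid centre is at (203,244) against a predicted (202,246), and the hatch's rear line is at row 157 as predicted. The measurement agrees, so I'll lower the tool.

```bash
python3 -m jog '[{"x":0.001,"y":0.001,"z":0.04,"ax":0,"ay":0,"az":0.0},{"x":0.001,"y":0.001,"z":0.08,"ax":0,"ay":0,"az":0.0},{"x":0.001,"y":0.001,"z":0.1,"ax":0,"ay":0,"az":0.0},{"x":0.001,"y":0.001,"z":0.112,"ax":0,"ay":0,"az":0.0},{"x":0.001,"y":0.001,"z":0.112,"ax":0,"ay":0,"az":0.0}]'
python3 go.py -.013 -.06 .085
```

```text
t: 2.25
eef_pos: [0.5481, -0.0399, 0.0879]
tool_rot: [0.0, 0.995, 0.103, -0.001]
contact_force: [-0.8, 0.5, -0.4]
gripper_width: 0.001
grasp_force: 0.0
t 2.25 tcp box [-0.0144 -0.1643] z 0.0879 az needed -0.0015 F [-0.8  0.5 -0.4]
[-0.013, -0.06, 0.085] world [0.528  0.0624 0.085 ] shift [ 0.0013 -0.1043  0.0029]
```

```bash
python3 -m jog '[{"x":0.001,"y":-0.015,"z":0.002,"ax":0,"ay":0,"az":0},{"x":0.001,"y":-0.028,"z":0.002,"ax":0,"ay":0,"az":0},{"x":0.001,"y":-0.036,"z":0.002,"ax":0,"ay":0,"az":0},{"x":0.001,"y":-0.043,"z":0.002,"ax":0,"ay":0,"az":0},{"x":0.001,"y":-0.05,"z":0.002,"ax":0,"ay":0,"az":0},{"x":0.001,"y":-0.057,"z":0.002,"ax":0,"ay":0,"az":0},{"x":0.001,"y":-0.064,"z":0.002,"ax":0,"ay":0,"az":0},{"x":0.001,"y":-0.071,"z":0.002,"ax":0,"ay":0,"az":0},{"x":0.001,"y":-0.078,"z":0.002,"ax":0,"ay":0,"az":0},{"x":0.001,"y":-0.085,"z":0.002,"ax":0,"ay":0,"az":0},{"x":0.001,"y":-0.09,"z":0.002,"ax":0,"ay":0,"az":0},{"x":0.001,"y":-0.09,"z":0.002,"ax":0,"ay":0,"az":0}]'
cat > tin.py <<'E'
import sys
from h import *
p={n:camera_params(n) for n in("scene","side")}
from scipy.optimize import least_squares
C={}
for n in p:
    im=read_camera(n); cv2.imwrite(f"pics/{n}{sys.argv[1]}.png",im[:,:,::-1])
    x0,y0,x1,y1=(215,190,400,340) if n=="scene" else (250,180,360,290)
    sub=im[y0:y1,x0:x1].astype(int); m=((sub.min(2)>200)).astype(np.uint8)
    k,l,s,c=cv2.connectedComponentsWithStats(m); i=1+s[1:,4].argmax()
    x,y,w,h,a=s[i]; C[n]=(x+w/2-.5+x0,y+h/2-.5+y0); print(n,"bbox",x+x0,y+y0,w,h,a)
l=least_squares(lambda t:np.concatenate([proj(p[n],t)-C[n] for n in p]),[.53,.1,.116])
print("lid",l.x.round(4),"box",R.from_euler('z',-.2075).apply(l.x-[.5284,.1238,.066]).round(4),l.fun.round(1))
E
python3 tin.py 2; python3 go.py -.013 0 .088
```

```text
t: 3.45
eef_pos: [0.531, 0.051, 0.0864]
tool_rot: [-0.0, 0.995, 0.104, -0.0]
contact_force: [0.2, 0.1, -0.1]
gripper_width: -0.001
grasp_force: 0.0
scene bbox 308 218 37 19 338
side bbox 255 205 43 28 816
lid [0.4874 0.1165 0.1241] box [-0.0416  0.0013  0.0581] [ 6.1  5.5  8.1 -6.6]
t 3.55 tcp box [-0.0125 -0.0728] z 0.0864 az needed 0.0005 F [-0.5 -0.2  0.5]
[-0.013, 0.0, 0.088] world [0.5157 0.1211 0.088 ] shift [-0.0004 -0.0728 -0.0016]
```

```bash
python3 - <<'E'
import cv2,numpy as np
a=cv2.imread("pics/scene2.png")[185:345,210:410]; b=cv2.imread("pics/side2.png")[180:300,240:390]
z=lambda i:cv2.resize(i,(400,320),interpolation=cv2.INTER_CUBIC)
cv2.imwrite("pics/c2.png",np.hstack([z(a),z(b)]))
E
```

```text
(no output)
```

View pics/c2.png

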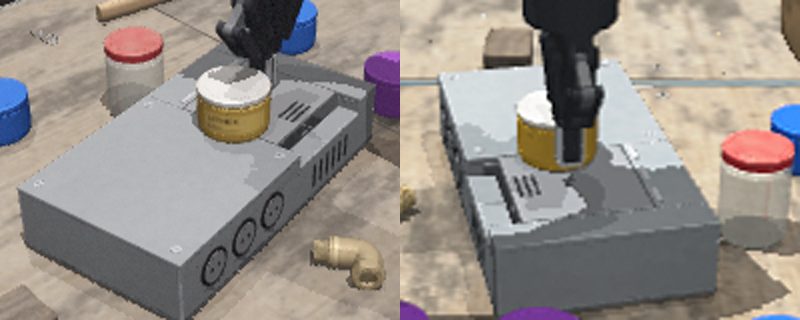

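The tin is upright and still partly on the hatch. The lid is at about scene (326.8,228) and side (298.9,220.5), and the finger looks slightly to the rear of centre.

```bash
python3 - <<'E'
from h import *
from scipy.optimize import least_squares
p={n:camera_params(n) for n in("scene","side")}
C=dict(scene=(326.8,228),side=(298.9,220.5))
l=least_squares(lambda t:np.concatenate([proj(p[n],t)-C[n] for n in p]),[.53,.1,.116])
print("lid",l.x.round(4),"box",R.from_euler('z',-.2075).apply(l.x-[.5284,.1238,.066]).round(4),l.fun.round(1))
for bx in(-.03,-.02,-.01):
  X=R.from_euler('z',.2075).apply([bx,-.0233,.046])+[.5284,.1238,.066]; print(bx,[proj(p[n],X).round(1) for n in p])
print("finger",proj(p['side'],get_obs()['eef_pos']-[0,0,.004]))
E
```

```text
lid [0.5206 0.0981 0.111 ] box [-0.0129 -0.0236  0.045 ] [-0.1 -0.1 -0.2  0.1]
-0.03 [array([334.2, 230.2]), array([291.3, 220.9])]
-0.02 [array([329.7, 228.6]), array([295.6, 220.5])]
-0.01 [array([325.3, 227. ]), array([300. , 220.1])]
finger [303.68705294 241.88878814]
```

The tin is at box (-12.9, -23.6), dead centred on the finger. I'll push about 80 mm more.

```bash
python3 -m jog '[{"x":0,"y":-0.005,"z":0,"ax":0,"ay":0,"az":0},{"x":0,"y":-0.012,"z":0,"ax":0,"ay":0,"az":0},{"x":0,"y":-0.019,"z":0,"ax":0,"ay":0,"az":0},{"x":0,"y":-0.026,"z":0,"ax":0,"ay":0,"az":0},{"x":0,"y":-0.033,"z":0,"ax":0,"ay":0,"az":0},{"x":0,"y":-0.04,"z":0,"ax":0,"ay":0,"az":0},{"x":0,"y":-0.047,"z":0,"ax":0,"ay":0,"az":0},{"x":0,"y":-0.054,"z":0,"ax":0,"ay":0,"az":0},{"x":0,"y":-0.061,"z":0,"ax":0,"ay":0,"az":0},{"x":0,"y":-0.068,"z":0,"ax":0,"ay":0,"az":0},{"x":0,"y":-0.075,"z":0,"ax":0,"ay":0,"az":0},{"x":0,"y":-0.079,"z":0,"ax":0,"ay":0,"az":0}]'
python3 -m jog '[{"x":0,"y":0,"z":0,"ax":0,"ay":0,"az":0},{"x":0,"y":0.01,"z":0,"ax":0,"ay":0,"az":0},{"x":0,"y":0.03,"z":-0.02,"ax":0,"ay":0,"az":0},{"x":0,"y":0.06,"z":-0.05,"ax":0,"ay":0,"az":0},{"x":0,"y":0.08,"z":-0.05,"ax":0,"ay":0,"az":0},{"x":0,"y":0.08,"z":-0.05,"ax":0,"ay":0,"az":0}]'
python3 go.py -.048 -.075 .09
python3 - <<'E'
from h import *
a=read_camera("scene")[:,:,::-1][185:345,210:410]; b=read_camera("side")[:,:,::-1][180:300,240:390]
z=lambda i:cv2.resize(i,(400,320),interpolation=cv2.INTER_CUBIC)
cv2.imwrite("pics/c3.png",np.hstack([z(a),z(b)]))
E
```

```text
t: 4.75
eef_pos: [0.5148, 0.128, 0.0865]
tool_rot: [-0.0, 0.995, 0.104, 0.0]
contact_force: [0.5, -0.4, 0.5]
gripper_width: -0.003
grasp_force: 0.3
t: 5.35
eef_pos: [0.5326, 0.0439, 0.1372]
tool_rot: [0.001, 0.995, 0.1, 0.001]
contact_force: [0.2, -0.7, 0.2]
gripper_width: -0.001
grasp_force: 0.0
t 5.35 tcp box [-0.0123 -0.0791] z 0.1372 az needed -0.0065 F [ 0.2 -0.7  0.2]
[-0.048, -0.075, 0.09] world [0.4969 0.0405 0.09  ] shift [-0.0357 -0.004   0.0471]
```

View pics/c3.png

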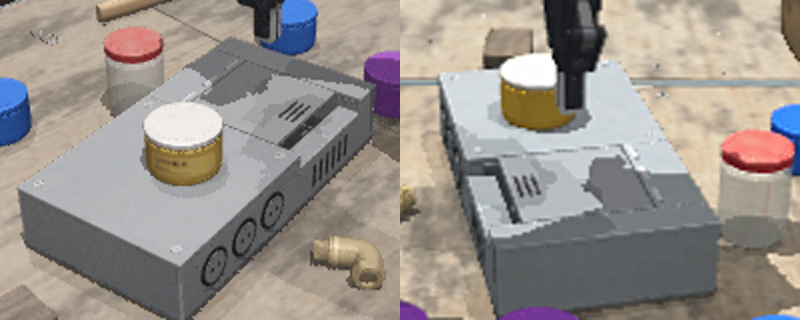

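The tin stands on the cover, clear of the hatch. The ribbed pad is at scene (356.5,240.5) and side (286.9,249.8).

```bash
python3 - <<'E'
from h import *
from scipy.optimize import least_squares
p={n:camera_params(n) for n in("scene","side")}
C=dict(scene=(356.5,240.5),side=(286.9,249.8))
l=least_squares(lambda t:np.concatenate([proj(p[n],t)-C[n] for n in p]),[.5,.05,.07])
print("pad",l.x.round(4),"box",R.from_euler('z',-.2075).apply(l.x-[.5284,.1238,.066]).round(4),l.fun.round(1))
E
```

```text
pad [0.4952 0.0412 0.0682] box [-0.0495 -0.074   0.0022] [ 0.4  0.3  0.4 -0.3]
```

```bash
python3 -m jog '[{"x":-0.018,"y":-0.002,"z":0.02,"ax":0,"ay":0,"az":-0.005},{"x":-0.036,"y":-0.004,"z":0.04,"ax":0,"ay":0,"az":-0.005},{"x":-0.036,"y":-0.004,"z":0.05,"ax":0,"ay":0,"az":-0.005},{"x":-0.036,"y":-0.004,"z":0.052,"ax":0,"ay":0,"az":-0.005},{"x":-0.036,"y":-0.004,"z":0.052,"ax":0,"ay":0,"az":-0.005}]'
python3 go.py -.048 -.075 .07
```

```text
t: 5.95
eef_pos: [0.4964, 0.046, 0.0845]
tool_rot: [-0.0, 0.994, 0.107, 0.0]
contact_force: [-0.1, -0.2, -0.3]
gripper_width: 0.009
grasp_force: 0.0
t 5.95 tcp box [-0.0474 -0.0695] z 0.0845 az needed 0.0061 F [-0.1 -0.2 -0.3]
[-0.048, -0.075, 0.07] world [0.4969 0.0405 0.07  ] shift [-0.0007  0.0055  0.0145]
```

```bash
python3 -m jog '[{"x":-0.001,"y":0.004,"z":0.004,"ax":0,"ay":0,"az":0.005},{"x":-0.001,"y":0.004,"z":0.008,"ax":0,"ay":0,"az":0.005},{"x":-0.001,"y":0.004,"z":0.011,"ax":0,"ay":0,"az":0.005},{"x":-0.001,"y":0.004,"z":0.011,"ax":0,"ay":0,"az":0.005},{"x":-0.001,"y":0.004,"z":0.011,"ax":0,"ay":0,"az":0.005}]'
python3 go.py -.048 -.075 .07
```

```text
t: 6.45
eef_pos: [0.4954, 0.0412, 0.0735]
tool_rot: [-0.0, 0.995, 0.104, 0.0]
contact_force: [-0.5, 0.2, -0.4]
gripper_width: 0.002
grasp_force: 0.0
t 6.45 tcp box [-0.0493 -0.074 ] z 0.0735 az needed 0.0003 F [-0.5  0.2 -0.4]
[-0.048, -0.075, 0.07] world [0.4969 0.0405 0.07  ] shift [0.0013 0.001  0.0035]
```

```bash
python3 -m jog '[{"x":0.001,"y":0.001,"z":0.002,"ax":0,"ay":0,"az":0},{"x":0.001,"y":0.001,"z":0.004,"ax":0,"ay":0,"az":0},{"x":0.001,"y":0.001,"z":0.006,"ax":0,"ay":0,"az":0},{"x":0.001,"y":0.001,"z":0.008,"ax":0,"ay":0,"az":0},{"x":0.001,"y":0.001,"z":0.009,"ax":0,"ay":0,"az":0},{"x":0.001,"y":0.001,"z":0.010,"ax":0,"ay":0,"az":0},{"x":0.001,"y":0.001,"z":0.010,"ax":0,"ay":0,"az":0}]'
python3 -m jog '[{"x":0,"y":0,"z":0.001,"ax":0,"ay":0,"az":0},{"x":0,"y":0,"z":0.002,"ax":0,"ay":0,"az":0},{"x":0,"y":0,"z":0.002,"ax":0,"ay":0,"az":0}]'
```

```text
t: 7.15
eef_pos: [0.4968, 0.0404, 0.0635]
tool_rot: [-0.0, 0.995, 0.104, 0.0]
contact_force: [2.0, -1.0, 1.9]
gripper_width: 0.002
grasp_force: 1.0
t: 7.45
eef_pos: [0.4968, 0.0404, 0.0615]
tool_rot: [-0.0, 0.995, 0.104, 0.0]
contact_force: [0.9, -0.2, 3.3]
gripper_width: 0.006
grasp_force: 1.2
```

```bash
python3 -m jog '[{"x":0,"y":0,"z":0.001,"ax":0,"ay":0,"az":0},{"x":0,"y":0,"z":0.001,"ax":0,"ay":0,"az":0}]'; python3 -m jog '[{"x":0,"y":0,"z":0.001,"ax":0,"ay":0,"az":0},{"x":0,"y":0,"z":0.001,"ax":0,"ay":0,"az":0}]'
```

```text
t: 7.65
eef_pos: [0.4969, 0.0405, 0.0612]
tool_rot: [0.0, 0.995, 0.104, 0.0]
contact_force: [-0.7, -1.1, 11.7]
gripper_width: 0.0
grasp_force: 5.6
t: 7.85
eef_pos: [0.4969, 0.0405, 0.061]
tool_rot: [0.0, 0.995, 0.104, 0.0]
contact_force: [-4.4, -1.2, 21.9]
gripper_width: 0.002
grasp_force: 10.4
```

That is the stop: the force jumps to 22 N at z = 0.061. Next I'll release up and back towards the robot.

```bash
python3 -m jog '[{"x":0,"y":0,"z":-0.02,"ax":0,"ay":0,"az":0},{"x":-0.015,"y":0,"z":-0.06,"ax":0,"ay":0,"az":0},{"x":-0.04,"y":0,"z":-0.1,"ax":0,"ay":0,"az":0},{"x":-0.06,"y":0,"z":-0.14,"ax":0,"ay":0,"az":0},{"x":-0.06,"y":0.04,"z":-0.17,"ax":0,"ay":0,"az":0},{"x":-0.06,"y":0.08,"z":-0.19,"ax":0,"ay":0,"az":0},{"x":-0.06,"y":0.12,"z":-0.2,"ax":0,"ay":0,"az":0},{"x":-0.06,"y":0.16,"z":-0.2,"ax":0,"ay":0,"az":0},{"x":-0.06,"y":0.16,"z":-0.2,"ax":0,"ay":0,"az":0},{"x":-0.06,"y":0.16,"z":-0.2,"ax":0,"ay":0,"az":0},{"x":-0.06,"y":0.16,"z":-0.2,"ax":0,"ay":0,"az":0},{"x":-0.06,"y":0.16,"z":-0.2,"ax":0,"ay":0,"az":0}]'
python3 -m jog '[{"x":0,"y":0,"z":0,"ax":0,"ay":0,"az":0},{"x":0,"y":0,"z":0,"ax":0,"ay":0,"az":0},{"x":0,"y":0,"z":0,"ax":0,"ay":0,"az":0},{"x":0,"y":0,"z":0,"ax":0,"ay":0,"az":0},{"x":0,"y":0,"z":0,"ax":0,"ay":0,"az":0},{"x":0,"y":0,"z":0,"ax":0,"ay":0,"az":0},{"x":0,"y":0,"z":0,"ax":0,"ay":0,"az":0},{"x":0,"y":0,"z":0,"ax":0,"ay":0,"az":0},{"x":0,"y":0,"z":0,"ax":0,"ay":0,"az":0},{"x":0,"y":0,"z":0,"ax":0,"ay":0,"az":0}]'
python3 - <<'E'
from h import *
a=read_camera("scene")[:,:,::-1][150:350,180:430]; b=read_camera("side")[:,:,::-1][150:310,200:400]
z=lambda i:cv2.resize(i,(400,320),interpolation=cv2.INTER_CUBIC)
cv2.imwrite("pics/c4.png",np.hstack([z(a),z(b)]))
E
```

```text
t: 9.05
eef_pos: [0.4704, -0.127, 0.2591]
tool_rot: [-0.0, 0.994, 0.105, -0.0]
contact_force: [-0.3, 0.2, 0.7]
gripper_width: 0.003
grasp_force: 0.0
t: 10.05
eef_pos: [0.4708, -0.1286, 0.2595]
tool_rot: [-0.0, 0.995, 0.104, 0.0]
contact_force: [0.0, 0.8, 0.1]
gripper_width: 0.001
grasp_force: 0.0
```

View pics/c4.png

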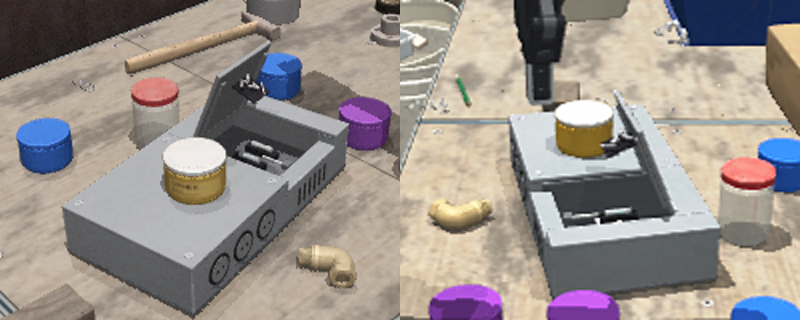

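The hatch stands up steeply, with its front-edge left/right top corner at scene (347.5,176). The tin and bystanders are in place. I'll check the angle and hand in.

```bash
python3 - <<'E'
from h import *
p=camera_params("scene")
for t in (1.0,1.1,1.2):
    X=R.from_euler('z',.2075).apply([.05-.112*np.cos(t),-.13,.112*np.sin(t)])+[.5284,.1238,.066]; print(t,proj(p,X).round(1))
hand_in()
E
```

```text
1.0 [356.2 182.3]
1.1 [352.1 178.5]
1.2 [347.7 175.1]
the job is handed in; nothing more can be done
```

The job is handed in: the tin was pushed upright onto the cover, clear of the hatch; one press to the stop popped the hatch, and the last picture shows it fully open (about 1.2 rad) with the other things looking undisturbed. No verdict was shown.

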